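# Throw the toggle clamp with the eye bar

## Robot

A 6-joint arm with a two-finger parallel gripper is mounted at the origin on the work surface. World frame = base frame: x ahead of the robot, y to its left, z up, the work surface at z = 0. Lengths are in m, angles in degrees, forces in N, time in s.
With the tool pointing down it reaches from about 0.35 to 0.925 m from the base axis. Payload 6.4 kg.
Tool frame: the origin (TCP) lies between the finger pads; the fingertips stand 11 mm ahead of it and the grasp point (between the pads) lies 8 mm behind it; z points along the fingers, y is the direction in which the jaws open and shut (so a half turn about z gives the same grasp; the last joint's range is limited). The gripper opens to 85 mm and grips with 20 to 120 N. Pads are 22 mm wide; open, the fingers measure 114 mm over their backs; the gripper's body (76 mm by 85 mm) begins 54 mm behind the grasp point. The pads swing forward as they close: fully open they stand 13 mm farther back than shut.
Start: joints at [-75.808, 14.043, 89.255, -0, 76.702, -9.975], TCP at [0.266, -0.593, 0.242] pointing down, gripper open.
Joint ranges: [-179.41, 179.41], [-58.25, 129.5], [7.25, 145.43], [-54.29, 234.29], [11.92, 165.04], [-157.13, 157.13]. Speed limits (degrees/s): [147.25, 147.25, 180, 180, 180, 180].

## Interface

Orientations are given as a 3x3 rotation matrix whose columns are the frame's x, y, z axes.
In Python, from workcell import * gives the robot as it stands. The module is installed in compiled form; this text tells all that it offers.
- The arm moves only by the shell command python3 -m creep 'ROWS' [FORCE]. ROWS is JSON, a list of rows, each an object of numbers: "dx", "dy", "dz": the shift along the tool's x, y, z in m; "ax", "ay", "az": the turn, a rotation vector about the tool's x, y, z in rad; "gripper": the closure, from 0 (fully open) to 1 (shut). A call has 1 to 8 rows; each row is the pose to reach, as a shift and turn from the pose commanded when the call began, along the tool's axes at that moment; what a row does not reach only later rows make up. A row lasts 1/12 s, in which the tool goes at most 41.7 mm and 7.16 degrees, less where a joint would pass 70% of its speed; a pose out of reach is approached as far as the arm can. A call with a gripper value outside its range is refused whole. The fingers move at their own pace and stop on an object; FORCE is the grip in N (left out, the last holds). Time passes only in rows, so rows that repeat a pose let the fingers close. It gives the time, the measured TCP pose, the force and the opening at its end, in the units of the state.
- read_state(): the state, without advancing time (a new reading comes with each control period).
- get_image(name): name is "side" or "top"; returns a dict with "color" (420x560x3 uint8, red, green, blue), "fx", "fy", "cx", "cy" (pixels), "R" (3x3) and "t" (3): a world point X has camera coordinates R X + t. Camera axes: x right, y down, z forward; pixel columns grow to the right and rows downward; lengths in m; the calibration is good to about 2 mm. A picture is of the moment at which its call begins. There is no depth.
- job_done(): hands the job in, once; it reports no verdict.
The state is a dict: "time_s": time; "joints": joint angles; "joint_velocities": joint speeds; "tau": joint torques, N m; "position": TCP position; "tool_rot": TCP orientation; "ft_force": force on the tool from outside, world axes, zero at the start; "torque": the same for the moment, N m; "grip_width": opening from 0.0 (shut) to 1.0 (fully open).
Only numpy, scipy, OpenCV 4.12 (cv2) and the standard library are available. Lean on these libraries where they do the work, as an engineer would, in place of code of your own. Each camera call takes 0.05 s, during which the arm holds its last target. There are 200 camera calls.

## Task

Clamp the gearbox cover: pick up the eye-ended extension bar, slip its eye down over the upright post of the clamp lever and, with the bar, swing the lever past its dead point so that it stays fully closed. Then lift the bar off and lay it flat on the open bench, clear of the fixture, setting it down rather than dropping it. Keep the gripper itself off the fixture and clamp, and leave the other parts where they lie.

Things in the scene. Friction and masses are not known exactly. Their poses are not given: they have to be found in the camera images.
- bar_grip (a point): Loose bare steel extension bar, 0.3 kg, lying flat: a straight handle 20 mm wide, 24 mm high, with a ring-shaped eye at one end (the tapping tool beside it has a rubber tip and no eye). This point, where to grip, is on the handle's centre line, 12 mm above its underside, near the centre of mass; x points to the eye, z up. The handle runs from 80 mm behind this point to the eye 70 mm ahead.
- bar_eye (a point): Centre of the bar's eye, 100 mm along +x from bar_grip, at the same height. The eye is a ring 60 mm outside, 42 mm inside, 24 mm high, open through top and bottom.
- post (a point): Upright round steel post at the end of the cast-iron clamp lever, 16 mm in diameter, 100 mm from the lever axis. This point is on its axis half-way up, 75 mm above the bench; the post rises from 45 to 105 mm above the bench. The lever arm under it is 22 mm wide, its top 45 mm above the bench: carry the bar's underside at 50 to 70 mm to drive the post.
- lever_axis (a point): Vertical axis of the clamp lever, 38 mm above the bench; frame of the fixture, z up. +x points to the round steel gearbox cover (170 mm wide, top 55 mm above the bench, centre 170 mm away) that the clamp presses. The fixture's plate, 15 mm high, reaches 60 mm to -x and 275 mm to +x; at the clamp it spans 50 mm to +y, 90 mm to -y; at the cover 85 mm each way.
- lever (a joint): Clamp lever angle, rad: 0 open (lever points along +y of lever_axis), growing counter-clockwise seen from above to 1.57 fully closed (along -x, away from the cover); stops at both ends. Over-center: below the dead point at 0.95 it springs back open with up to 0.35 N m (3.5 N at the post); past it, it snaps closed by itself and stays.
Mind the look-alikes: they are no part of the job. What is meant by the part that bears bar_grip is not brown or turquoise, and is the smaller of those in its own colour.

How it is judged (in metres and radians):
On the way:
1. the bar, its eye over the post, drives the lever up to its dead point (value of joint lever between 0.6 and 1.2 rad and contact force between bar and fixture above 0.2 N and horizontal distance between bar_eye and post below 0.022 m and distance between bar_eye and post below 0.04 m), for 0.05 s.
At the end, for the whole second after the job is handed in: The clamp lever is closed (above 1.45 of 1.57 rad) and the bar lies still and flat on the bench (grip and eye centres below 22 mm), touching no part of the fixture (value of joint lever above 1.45 rad and height (world z) of bar_grip between 0 and 0.022 m and height (world z) of bar_eye below 0.022 m and contact force between bar and fixture below 0.05 N and linear speed of bar below 0.02 m/s).
It fails at once if the gripper or arm touches the fixture or clamp (contact force between any of the fingers, the arm and fixture above 1 N).
It fails at once if the bar is dropped from more than about 35 mm or thrown (linear speed of bar above 0.8 m/s and contact force between the fingers and bar below 0.1 N).
It fails at once if another part is moved by more than 20 mm (distance of any of tapper, worm_gear, spacer, loc_pin from where it was at the start of the episode above 0.02 m).
It also fails if it takes over 58 s, if anything falls off the work surface, if the arm or the gripper's body presses on something with over 40 N, if the wrist force passes 120 N, or if a joint passes its speed limit or range.

## Working session

There is one attempt and no reset: what is moved stays moved. The work goes in short steps, Python scripts to look and compute and a shell command to move; the robot and the scene stay as the last step left them, time stands still between calls to the robot, and variables do not carry over. Pictures are saved under pics/ and viewed, about 8 in all and at most 12, crops included, and the job is handed in when it is done.

```bash
mkdir -p pics; cat > h.py <<'E'
from workcell import *
import numpy as np, cv2
def snap(n,f):
    im=get_image(n); cv2.imwrite('pics/'+f+'.png',im['color'][:,:,::-1]); return im
def px2w(im,u,v,z):
    R=np.array(im['R']);t=np.array(im['t']);c=-R.T@t
    d=R.T@np.array([(u-im['cx'])/im['fx'],(v-im['cy'])/im['fy'],1]); return c+d*(z-c[2])/d[2]
def w2px(im,X):
    p=np.array(im['R'])@np.array(X)+np.array(im['t']); return im['fx']*p[0]/p[2]+im['cx'],im['fy']*p[1]/p[2]+im['cy']
E
python3 - <<'E'
from h import *
a=snap('top','top1');b=snap('side','side1')
cv2.imwrite('pics/both1.png',cv2.resize(np.vstack([a['color'],b['color']])[:,:,::-1],(400,600)))
for i in(a,b):
  print({k:np.round(i[k],3).tolist() for k in i if k!='color'})
s=read_state();print(s['time_s'],np.round(s['tool_rot'],3),s['position'])
E
```

```text
{'fx': 477.393, 'fy': 477.393, 'cx': 279.906, 'cy': 219.247, 'R': [[-0.013, -1.0, 0.004], [-0.994, 0.013, -0.105], [0.105, -0.005, -0.995]], 't': [-0.106, 0.556, 1.213]}
{'fx': 437.557, 'fy': 437.557, 'cx': 279.595, 'cy': 211.558, 'R': [[-0.909, -0.417, 0.002], [-0.305, 0.66, -0.687], [0.285, -0.625, -0.726]], 't': [0.465, 0.311, 0.817]}
0.1 [[ 0.912  0.409 -0.   ]
 [ 0.409 -0.912  0.002]
 [ 0.    -0.002 -1.   ]] [ 0.26597576 -0.59254906  0.24129414]
```

View pics/top1.png

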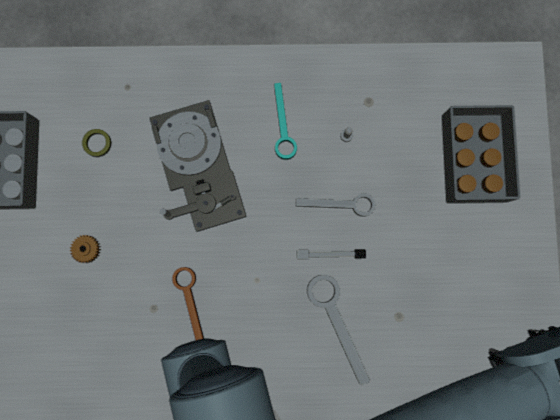

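View pics/side1.png

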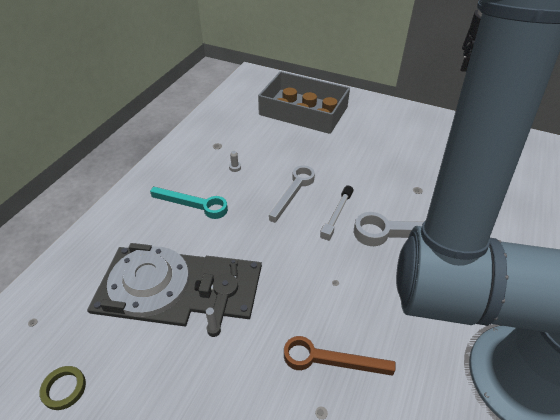

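Candidates (top view): turquoise bar, eye (286,148); brown bar, eye (184,279); large steel bar, eye (323,290); small steel bar, eye (363,204); tapper with rubber tip (360,254), no eye. The small bare-steel bar at (363,204) fits: it is neither brown nor turquoise, and it is the smaller of the two steel ones. I'll confirm that in a crop.

```bash
python3 - <<'E'
from h import *
a=cv2.imread('pics/top1.png')
c=a[90:270,145:385]
cv2.imwrite('pics/crop1.png',cv2.resize(c,None,fx=3.3,fy=3.3,interpolation=cv2.INTER_CUBIC))
im=get_image('top')
for n,u,v,z in [('eye',363,204.5,.024),('tail',296,202,.024),('bigeye',323,290,.024),('bigtail',365,382,.024),('cover',189,142,.055),('axis',207,202,.045),('post',165,212,.105),('tap',330,254,.02)]:
  print(n,np.round(px2w(im,u,v,z),4))
E
```

```text
eye [ 0.5913 -0.3317  0.024 ]
tail [ 0.6001 -0.156   0.024 ]
bigeye [ 0.3706 -0.2216  0.024 ]
bigtail [ 0.1392 -0.3225  0.024 ]
cover [0.7562 0.1198 0.055 ]
axis [0.6001 0.0743 0.045 ]
post [0.5681 0.1679 0.105 ]
tap [ 0.4629 -0.2424  0.02  ]
```

View pics/crop1.png

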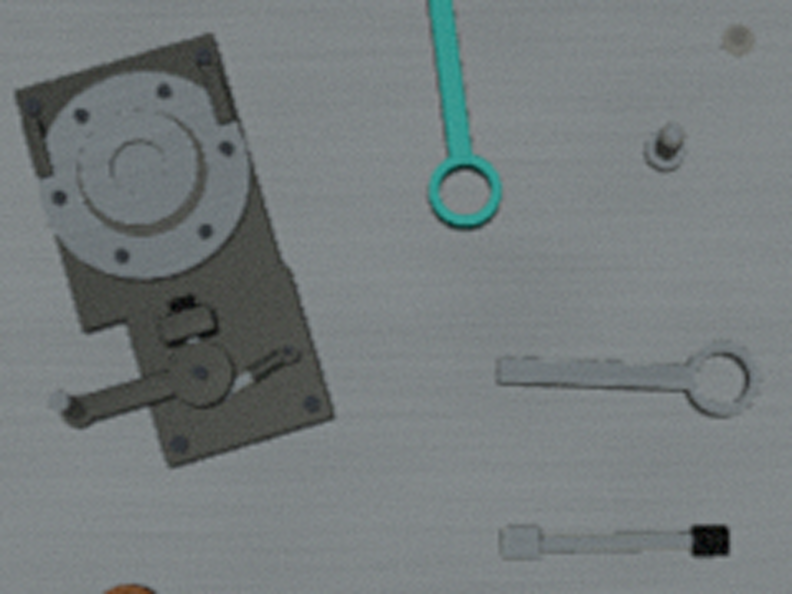

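The crop confirms it: the small bare-steel bar has its eye at crop (721,379), image (363.5,204.8), and its tail at (295.6,202.1). The open lever's post top is at (163.8,211.8) and the axis at (205.6,203). I'll move above the bar next.

```bash
python3 -m creep '[{"dx":0.1,"dy":-0.05,"az":-0.3},{"dx":0.1,"dy":-0.05,"az":-0.3},{"dx":0.2,"dy":-0.09,"az":-0.6},{"dx":0.2,"dy":-0.09,"az":-0.6},{"dx":0.2,"dy":-0.09,"az":-0.6},{"dx":0.27,"dy":-0.11,"az":-0.9},{"dx":0.27,"dy":-0.11,"az":-0.9},{"dx":0.27,"dy":-0.11,"az":-0.9}]' 60
cat >> h.py <<'E'
def go(p,yaw):  # shift/turn for tool-down pose: world p, tool-x yaw (deg)
    s=read_state();R=np.array(s['tool_rot']);P=np.array(s['position'])
    c,n=np.cos(np.radians(yaw)),np.sin(np.radians(yaw))
    T=np.array([[c,n,0],[n,-c,0],[0,0,-1.]])
    rv=cv2.Rodrigues(R.T@T)[0].ravel()
    print('t',round(s['time_s'],2),'P',np.round(P,4),'yaw',np.round(np.degrees(np.arctan2(R[1,0],R[0,0])),2),'d',np.round(R.T@(np.array(p)-P),4),'a',np.round(rv,3),'w',round(s['grip_width'],3),'F',np.round(s['ft_force'],2),'j6',round(s['joints'][5],1))
E
python3 - <<'E'
from h import *
im=get_image('top')
e=px2w(im,363.5,204.8,.024);t=px2w(im,295.6,202.1,.024);print(e,t,np.degrees(np.arctan2(*(e-t)[1::-1])))
print(px2w(im,163.8,211.8,.105),px2w(im,205.6,203,.055))
g=t+(e-t)*80/180;print(g)
go([g[0],g[1],.12],np.degrees(np.arctan2(*(t-e)[1::-1])))
E
```

```text
[ 0.59044312 -0.33301694  0.024     ] [ 0.5998889  -0.15495188  0.024     ] -93.03651282611143
[0.56867107 0.17087975 0.105     ] [0.59615484 0.0763696  0.055     ]
[ 0.59569078 -0.2340919   0.024     ]
t 0.2 P [ 0.266  -0.5927  0.2416] yaw 24.16 d [ 0.4476 -0.1921  0.1219] a [-1.000e-03 -1.000e-03 -1.096e+00] w 0.999 F [ 0.24 -0.55 -0.67] j6 -10.0schema error: expected keys dx, dy, dz, ax, ay, az, gripper
```

```bash
python3 -m creep '[{"dx":0.04,"dy":-0.015,"dz":0,"ax":0,"ay":0,"az":-0.12,"gripper":0},{"dx":0.08,"dy":-0.03,"dz":0,"ax":0,"ay":0,"az":-0.24,"gripper":0},{"dx":0.12,"dy":-0.045,"dz":0,"ax":0,"ay":0,"az":-0.36,"gripper":0},{"dx":0.16,"dy":-0.06,"dz":0,"ax":0,"ay":0,"az":-0.48,"gripper":0},{"dx":0.19,"dy":-0.08,"dz":0,"ax":0,"ay":0,"az":-0.6,"gripper":0},{"dx":0.23,"dy":-0.095,"dz":0,"ax":0,"ay":0,"az":-0.72,"gripper":0},{"dx":0.26,"dy":-0.11,"dz":0,"ax":0,"ay":0,"az":-0.84,"gripper":0},{"dx":0.3,"dy":-0.13,"dz":0,"ax":0,"ay":0,"az":-0.96,"gripper":0}]' 60
python3 -c "
from h import *
go([.5957,-.2341,.12],86.96)"
```

```text
time_s: 0.87
position: [0.4853, -0.3528, 0.2422]
tool_rot: [[0.183, 0.983, -0.0], [0.983, -0.183, -0.0], [-0.0, -0.0, -1.0]]
ft_force: [0.6, -0.3, 0.9]
grip_width: 0.999
t 0.87 P [ 0.4853 -0.3528  0.2422] yaw 79.47 d [0.1369 0.0869 0.1221] a [-0.     0.    -0.131] w 0.999 F [ 0.61 -0.28  0.94] j6 -36.3
```

```bash
python3 -m creep '[{"dx":0.034,"dy":0.02,"dz":0.0,"ax":0,"ay":0,"az":-0.1,"gripper":0},{"dx":0.068,"dy":0.042,"dz":0.0,"ax":0,"ay":0,"az":-0.131,"gripper":0},{"dx":0.1,"dy":0.063,"dz":0.01,"ax":0,"ay":0,"az":-0.131,"gripper":0},{"dx":0.13,"dy":0.083,"dz":0.03,"ax":0,"ay":0,"az":-0.131,"gripper":0},{"dx":0.137,"dy":0.087,"dz":0.06,"ax":0,"ay":0,"az":-0.131,"gripper":0},{"dx":0.137,"dy":0.087,"dz":0.095,"ax":0,"ay":0,"az":-0.131,"gripper":0},{"dx":0.137,"dy":0.087,"dz":0.122,"ax":0,"ay":0,"az":-0.131,"gripper":0},{"dx":0.137,"dy":0.087,"dz":0.122,"ax":0,"ay":0,"az":-0.131,"gripper":0}]'
python3 - <<'E'
from h import *
go([.5957,-.2341,.016],86.96)
a=snap('top','t2')['color'];b=snap('side','s2')['color']
c=np.hstack([cv2.resize(a[150:270,270:420],(400,320)),cv2.resize(b[120:270,210:398],(400,320))])
cv2.imwrite('pics/c2.png',c[:,:,::-1])
E
```

```text
time_s: 1.53
position: [0.592, -0.2329, 0.1129]
tool_rot: [[0.057, 0.998, -0.011], [0.998, -0.057, 0.007], [0.006, -0.011, -1.0]]
ft_force: [-1.3, 0.2, -0.6]
grip_width: 1.0
t 1.53 P [ 0.592  -0.2329  0.1129] yaw 86.71 d [-0.0016  0.0049  0.0968] a [-0.011 -0.006 -0.004] w 1.0 F [-1.29  0.21 -0.58] j6 -28.4
```

View pics/c2.png

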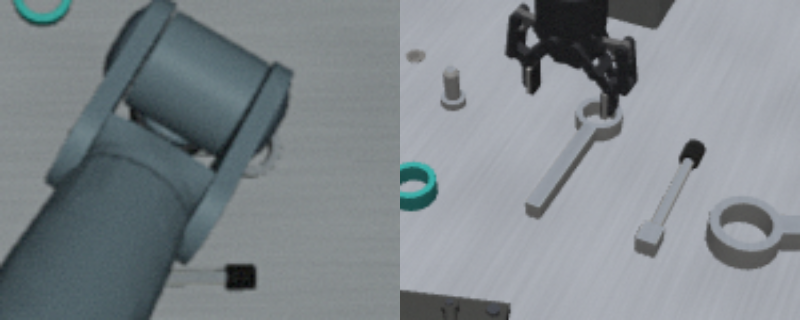

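The gripper straddles the handle in the side view, clear of the tapper. I'll descend and grip.

```bash
python3 -m creep '[{"dx":0,"dy":0,"dz":0.03,"ax":0,"ay":0,"az":0,"gripper":0},{"dx":0,"dy":0,"dz":0.06,"ax":0,"ay":0,"az":0,"gripper":0},{"dx":0,"dy":0,"dz":0.085,"ax":0,"ay":0,"az":0,"gripper":0},{"dx":0,"dy":0,"dz":0.098,"ax":0,"ay":0,"az":0,"gripper":0},{"dx":0,"dy":0,"dz":0.104,"ax":0,"ay":0,"az":0,"gripper":0},{"dx":0,"dy":0,"dz":0.104,"ax":0,"ay":0,"az":0,"gripper":0},{"dx":0,"dy":0,"dz":0.104,"ax":0,"ay":0,"az":0,"gripper":0},{"dx":0,"dy":0,"dz":0.104,"ax":0,"ay":0,"az":0,"gripper":0}]' 60
python3 -c "
from h import *
go([.5957,-.2341,.016],86.96)"
```

```text
time_s: 2.3
position: [0.5975, -0.2368, 0.0188]
tool_rot: [[0.058, 0.998, 0.004], [0.998, -0.058, -0.002], [-0.002, 0.004, -1.0]]
ft_force: [0.3, 0.4, 0.6]
grip_width: 0.999
t 2.3 P [ 0.5975 -0.2368  0.0188] yaw 86.67 d [ 0.0026 -0.0019  0.0028] a [ 0.004  0.002 -0.005] w 0.999 F [0.35 0.4  0.56] j6 -28.4
```

```bash
python3 -m creep '[{"dx":0.002,"dy":-0.002,"dz":0.002,"ax":0,"ay":0,"az":0,"gripper":0.5},{"dx":0.002,"dy":-0.002,"dz":0.002,"ax":0,"ay":0,"az":0,"gripper":1},{"dx":0.002,"dy":-0.002,"dz":0.002,"ax":0,"ay":0,"az":0,"gripper":1},{"dx":0.002,"dy":-0.002,"dz":0.002,"ax":0,"ay":0,"az":0,"gripper":1},{"dx":0.002,"dy":-0.002,"dz":0.002,"ax":0,"ay":0,"az":0,"gripper":1},{"dx":0.002,"dy":-0.002,"dz":0.002,"ax":0,"ay":0,"az":0,"gripper":1},{"dx":0.002,"dy":-0.002,"dz":0.002,"ax":0,"ay":0,"az":0,"gripper":1},{"dx":0.002,"dy":-0.002,"dz":0.002,"ax":0,"ay":0,"az":0,"gripper":1}]' 100
python3 -m creep '[{"dx":0.002,"dy":-0.002,"dz":0.002,"ax":0,"ay":0,"az":0,"gripper":1},{"dx":0,"dy":0,"dz":0,"ax":0,"ay":0,"az":0,"gripper":1},{"dx":0,"dy":0,"dz":0,"ax":0,"ay":0,"az":0,"gripper":1},{"dx":0,"dy":0,"dz":0,"ax":0,"ay":0,"az":0,"gripper":1}]'
python3 -c "
from h import *
go([.5957,-.2341,.016],86.96)"
```

```text
time_s: 2.97
position: [0.5951, -0.2341, 0.0155]
tool_rot: [[0.058, 0.998, 0.002], [0.998, -0.058, -0.001], [-0.001, 0.002, -1.0]]
ft_force: [1.7, 0.6, 4.8]
grip_width: 0.213
time_s: 3.3
position: [0.5949, -0.2343, 0.0155]
tool_rot: [[0.058, 0.998, 0.002], [0.998, -0.058, -0.001], [-0.001, 0.002, -1.0]]
ft_force: [0.6, -1.1, 7.3]
grip_width: 0.21
t 3.3 P [ 0.5949 -0.2343  0.0155] yaw 86.67 d [ 0.0002  0.0008 -0.0005] a [ 0.002  0.001 -0.005] w 0.21 F [ 0.6  -1.08  7.34] j6 -28.3
```

```bash
python3 -m creep '[{"dx":0,"dy":0,"dz":-0.01,"ax":0,"ay":0,"az":0,"gripper":1},{"dx":0,"dy":0,"dz":-0.03,"ax":0,"ay":0,"az":0,"gripper":1},{"dx":0,"dy":0,"dz":-0.06,"ax":0,"ay":0,"az":0,"gripper":1},{"dx":0,"dy":0,"dz":-0.09,"ax":0,"ay":0,"az":0,"gripper":1},{"dx":0,"dy":0,"dz":-0.12,"ax":0,"ay":0,"az":0,"gripper":1},{"dx":0,"dy":0,"dz":-0.145,"ax":0,"ay":0,"az":0,"gripper":1},{"dx":0,"dy":0,"dz":-0.15,"ax":0,"ay":0,"az":0,"gripper":1},{"dx":0,"dy":0,"dz":-0.15,"ax":0,"ay":0,"az":0,"gripper":1}]'
python3 - <<'E'
from h import *
a=np.array([.5965,.0764]);p=np.array([.5687,.1709])
yf=(p-a)/np.linalg.norm(p-a);th=np.degrees(np.arctan2(-yf[0],yf[1]));print('fixture yaw',th,np.linalg.norm(p-a))
b=th+30;g=p-.1*np.array([np.cos(np.radians(b)),np.sin(np.radians(b))]);print('g',g,'bar yaw',b)
go([*g,.165],b+180)
im=snap('side','s3')
E
```

```text
time_s: 3.97
position: [0.5941, -0.2338, 0.1653]
tool_rot: [[0.058, 0.998, 0.001], [0.998, -0.058, -0.001], [-0.001, 0.001, -1.0]]
ft_force: [-0.2, 0.3, -4.1]
grip_width: 0.211
fixture yaw 16.392822819251105 0.09850426386710376
g [0.49972897 0.09849145] bar yaw 46.39282281925111
t 3.97 P [ 0.5941 -0.2338  0.1653] yaw 86.67 d [ 3.262e-01 -1.135e-01 -1.000e-04] a [-0.000e+00  2.000e-03 -2.439e+00] w 0.211 F [-0.21  0.28 -4.14] j6 -28.3
```

View pics/s3.png

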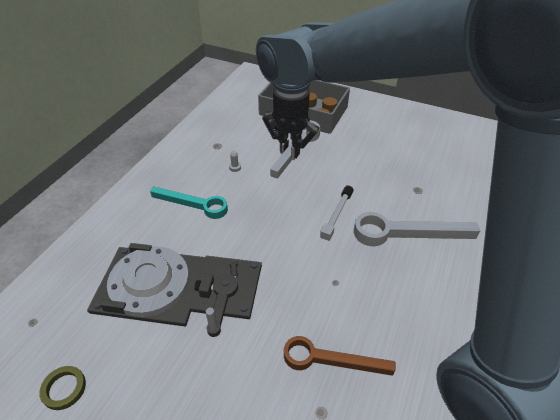

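The bar is held clear of the bench at about (290,155), and nothing else has moved. Now I'll swing it towards the post at height.

```bash
python3 -m creep '[{"dx":0.02,"dy":-0.007,"dz":0,"ax":0,"ay":0,"az":-0.08,"gripper":1},{"dx":0.05,"dy":-0.018,"dz":0,"ax":0,"ay":0,"az":-0.19,"gripper":1},{"dx":0.08,"dy":-0.028,"dz":0,"ax":0,"ay":0,"az":-0.31,"gripper":1},{"dx":0.11,"dy":-0.038,"dz":0,"ax":0,"ay":0,"az":-0.43,"gripper":1},{"dx":0.14,"dy":-0.048,"dz":0,"ax":0,"ay":0,"az":-0.55,"gripper":1},{"dx":0.17,"dy":-0.059,"dz":0,"ax":0,"ay":0,"az":-0.67,"gripper":1},{"dx":0.2,"dy":-0.07,"dz":0,"ax":0,"ay":0,"az":-0.78,"gripper":1},{"dx":0.22,"dy":-0.077,"dz":0,"ax":0,"ay":0,"az":-0.88,"gripper":1}]'
python3 -c "
from h import *
go([.4997,.0985,.165],226.4)"
```

```text
time_s: 4.68
position: [0.5262, -0.0066, 0.1603]
tool_rot: [[-0.737, 0.676, -0.008], [0.676, 0.737, 0.002], [0.007, -0.004, -1.0]]
ft_force: [0.2, -0.3, -4.7]
grip_width: 0.211
t 4.68 P [ 0.5262 -0.0066  0.1603] yaw 137.47 d [ 0.0906  0.0595 -0.0042] a [ 0.003 -0.009 -1.552] w 0.211 F [ 0.22 -0.25 -4.67] j6 -60.6
```

```bash
python3 -m creep '[{"dx":0.01,"dy":0.007,"dz":0,"ax":0,"ay":0,"az":-0.11,"gripper":1},{"dx":0.02,"dy":0.014,"dz":0,"ax":0,"ay":0,"az":-0.23,"gripper":1},{"dx":0.03,"dy":0.02,"dz":0,"ax":0,"ay":0,"az":-0.35,"gripper":1},{"dx":0.04,"dy":0.027,"dz":0,"ax":0,"ay":0,"az":-0.47,"gripper":1},{"dx":0.05,"dy":0.033,"dz":0,"ax":0,"ay":0,"az":-0.59,"gripper":1},{"dx":0.06,"dy":0.04,"dz":0,"ax":0,"ay":0,"az":-0.7,"gripper":1},{"dx":0.07,"dy":0.047,"dz":0,"ax":0,"ay":0,"az":-0.82,"gripper":1},{"dx":0.07,"dy":0.047,"dz":0,"ax":0,"ay":0,"az":-0.94,"gripper":1}]'
python3 -c "
from h import *
go([.4997,.0985,.165],226.4)"
```

```text
time_s: 5.35
position: [0.5075, 0.0743, 0.1605]
tool_rot: [[-0.98, -0.198, -0.008], [-0.198, 0.98, 0.001], [0.007, 0.003, -1.0]]
ft_force: [-0.8, -0.5, -3.6]
grip_width: 0.208
t 5.35 P [0.5075 0.0743 0.1605] yaw -168.6 d [ 0.0029  0.0253 -0.0044] a [ 0.005 -0.006 -0.611] w 0.208 F [-0.81 -0.52 -3.61] j6 -105.8
```

```bash
python3 -m creep '[{"dx":0.001,"dy":0.005,"dz":-0.001,"ax":0,"ay":0,"az":-0.11,"gripper":1},{"dx":0.002,"dy":0.01,"dz":-0.002,"ax":0,"ay":0,"az":-0.22,"gripper":1},{"dx":0.003,"dy":0.015,"dz":-0.004,"ax":0,"ay":0,"az":-0.33,"gripper":1},{"dx":0.003,"dy":0.02,"dz":-0.004,"ax":0,"ay":0,"az":-0.44,"gripper":1},{"dx":0.003,"dy":0.025,"dz":-0.004,"ax":0,"ay":0,"az":-0.55,"gripper":1},{"dx":0.003,"dy":0.025,"dz":-0.004,"ax":0,"ay":0,"az":-0.611,"gripper":1},{"dx":0.003,"dy":0.025,"dz":-0.004,"ax":0,"ay":0,"az":-0.611,"gripper":1},{"dx":0.003,"dy":0.025,"dz":-0.004,"ax":0,"ay":0,"az":-0.611,"gripper":1}]'
python3 - <<'E'
from h import *
go([.4997,.0985,.165],226.4)
a=get_image('top');b=get_image('side')
s=read_state();P=np.array(s['position']);R=np.array(s['tool_rot'])
for im,x0,y0 in((a,130,150),(b,130,200)):
  for z in (.0085,-.0155): print('pred eye px',np.round(w2px(im,P-R[:,0]*.1+[0,0,z]),1),'crop',np.round((np.array(w2px(im,P-R[:,0]*.1+[0,0,z]))-[x0,y0])*3.3333,0))
  print('post top',np.round(w2px(im,[.5687,.1709,.105]),1))
c=np.hstack([cv2.resize(i['color'][y:y+150,130:250],(400,500),interpolation=cv2.INTER_CUBIC) for i,y in((a,150),(b,200))])
cv2.imwrite('pics/c4.png',c[:,:,::-1])
E
```

```text
time_s: 6.02
position: [0.5011, 0.0965, 0.1656]
tool_rot: [[-0.696, -0.718, -0.005], [-0.718, 0.696, -0.0], [0.004, 0.004, -1.0]]
ft_force: [0.6, 0.6, -3.9]
grip_width: 0.21
t 6.02 P [0.5011 0.0965 0.1656] yaw -134.13 d [-0.0005  0.0025  0.0006] a [ 0.004 -0.004 -0.009] w 0.21 F [ 0.61  0.61 -3.92] j6 -137.7
pred eye px [157.8 206.9] crop [ 93. 190.]
pred eye px [160.3 208.2] crop [101. 194.]
post top [163.8 211.8]
pred eye px [206.9 286.5] crop [256. 288.]
pred eye px [208.6 294.2] crop [262. 314.]
post top [212.  309.9]
```

View pics/c4.png

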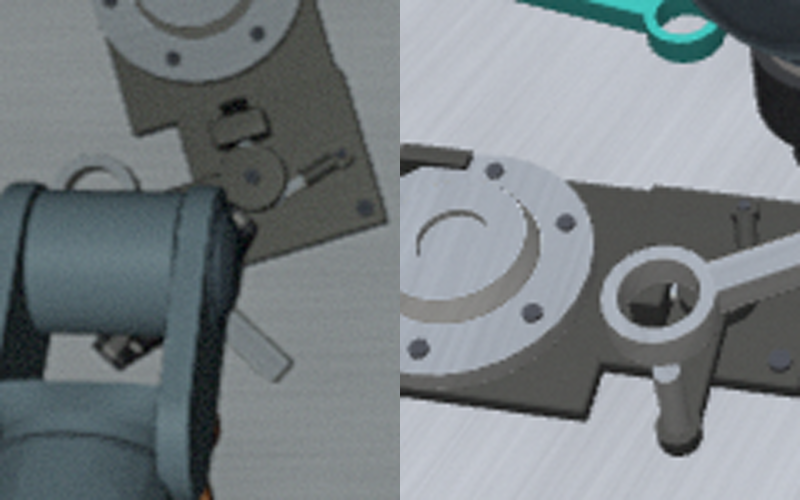

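The eye (side crop (659,295)) lies close to its predicted position. The post top appears at about (209.8,312) in the side image. I'll check that against the top-view estimate.

```bash
python3 - <<'E'
from h import *
b=get_image('side');print(px2w(b,210,312,.105)); print(w2px(b,[.5687,.1709,.045]))
E
python3 -m creep '[{"dx":-0.0005,"dy":0.0025,"dz":0.01,"ax":0,"ay":0,"az":0,"gripper":1},{"dx":-0.0005,"dy":0.0025,"dz":0.02,"ax":0,"ay":0,"az":0,"gripper":1},{"dx":-0.0005,"dy":0.0025,"dz":0.03,"ax":0,"ay":0,"az":0,"gripper":1},{"dx":-0.0005,"dy":0.0025,"dz":0.035,"ax":0,"ay":0,"az":0,"gripper":1},{"dx":-0.0005,"dy":0.0025,"dz":0.035,"ax":0,"ay":0,"az":0,"gripper":1}]'
python3 - <<'E'
from h import *
go([.4997,.0985,.0725],226.4)
b=get_image('side');s=read_state();P=np.array(s['position']);R=np.array(s['tool_rot'])
print('eye',P-R[:,0]*.1)
for z in (.0085,-.0155): print(np.round(w2px(b,P-R[:,0]*.1+[0,0,z]),1))
c=cv2.resize(b['color'][260:350,160:280],(800,600),interpolation=cv2.INTER_CUBIC)
cv2.imwrite('pics/c5.png',c[:,:,::-1])
E
```

```text
[0.56980292 0.17626181 0.105     ]
(np.float64(215.47703436562142), np.float64(326.2431228264465))
time_s: 6.58
position: [0.4999, 0.0986, 0.1309]
tool_rot: [[-0.695, -0.719, -0.004], [-0.719, 0.695, 0.0], [0.003, 0.003, -1.0]]
ft_force: [-0.9, 0.5, -3.2]
grip_width: 0.209
t 6.58 P [0.4999 0.0986 0.1309] yaw -134.04 d [ 0.     -0.0001  0.0584] a [ 0.003 -0.003 -0.008] w 0.209 F [-0.86  0.52 -3.2 ] j6 -137.6
eye [0.57014164 0.17046472 0.13182581]
[209.3 298.9]
[210.8 306.1]
```

View pics/c5.png

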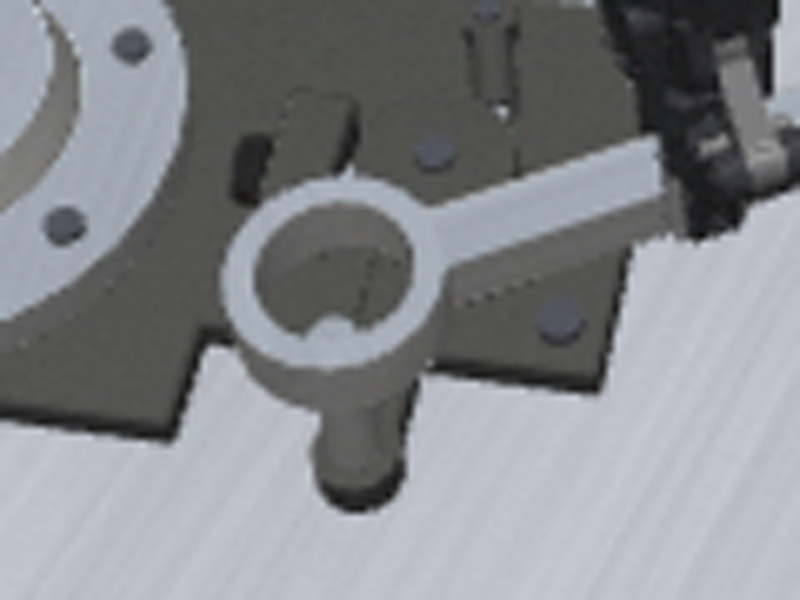

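The post top shows through the ring at about crop (335,335). Allowing for height, it is within about 4 mm of the eye centre, against 13 mm of clearance. I'll slip it down.

```bash
python3 -m creep '[{"dx":-0.001,"dy":-0.001,"dz":0.01,"ax":0,"ay":0,"az":0,"gripper":1},{"dx":-0.001,"dy":-0.001,"dz":0.02,"ax":0,"ay":0,"az":0,"gripper":1},{"dx":-0.001,"dy":-0.001,"dz":0.03,"ax":0,"ay":0,"az":0,"gripper":1},{"dx":-0.001,"dy":-0.001,"dz":0.04,"ax":0,"ay":0,"az":0,"gripper":1},{"dx":-0.001,"dy":-0.001,"dz":0.05,"ax":0,"ay":0,"az":0,"gripper":1},{"dx":-0.001,"dy":-0.001,"dz":0.056,"ax":0,"ay":0,"az":0,"gripper":1},{"dx":-0.001,"dy":-0.001,"dz":0.058,"ax":0,"ay":0,"az":0,"gripper":1}]' 120
python3 - <<'E'
from h import *
s=read_state();R=np.array(s['tool_rot'])
go([.4997,.0985,.0725],226.4)
# way points: lever angle q, bar yaw b -> grip shift in tool axes; eye leads post by .012 along tangent
ax=np.array([.5965,.0764]);th=np.radians(16.4)
P=np.array(s['position'])
for q in (0,.2,.4,.6,.8,1.0,1.2,1.4,1.57):
  f=th+np.pi/2+q; post=ax+.1*np.array([np.cos(f),np.sin(f)]); tang=np.array([-np.sin(f),np.cos(f)])
  b=th+np.radians(30)-q/1.57*np.radians(15)
  e=post+.011*tang*(q>0); g=e-.1*np.array([np.cos(b),np.sin(b)])
  d=R.T@(np.array([*g,.0725])-P); print(q,np.round(d,3),'az',round(q/1.57*.26,3),np.round(g,3))
E
```

```text
time_s: 7.22
position: [0.5018, 0.0986, 0.0735]
tool_rot: [[-0.695, -0.719, -0.003], [-0.719, 0.695, 0.0], [0.002, 0.002, -1.0]]
ft_force: [-0.3, 0.4, -3.9]
grip_width: 0.2
t 7.22 P [0.5018 0.0986 0.0735] yaw -134.04 d [0.0015 0.0014 0.001 ] a [ 0.002 -0.002 -0.008] w 0.2 F [-0.27  0.39 -3.92] j6 -137.6
0 [0.001 0.003 0.001] az 0.0 [0.499 0.1  ]
0.2 [0.029 0.017 0.001] az 0.033 [0.469 0.09 ]
0.4 [0.049 0.023 0.001] az 0.066 [0.451 0.079]
0.6 [0.069 0.024 0.001] az 0.099 [0.436 0.066]
0.8 [0.088 0.022 0.001] az 0.132 [0.425 0.051]
1.0 [0.105 0.016 0.001] az 0.166 [0.417 0.034]
1.2 [0.12  0.006 0.001] az 0.199 [0.414 0.017]
1.4 [ 0.132 -0.006  0.001] az 0.232 [ 0.415 -0.001]
1.57 [ 0.139 -0.019  0.001] az 0.26 [ 0.418 -0.014]
```

The eye is over the post with no contact force. Now I'll drive the lever.

```bash
python3 -m creep '[{"dx":0.008,"dy":0.005,"dz":0.001,"ax":0,"ay":0,"az":0.01,"gripper":1},{"dx":0.015,"dy":0.01,"dz":0.001,"ax":0,"ay":0,"az":0.02,"gripper":1},{"dx":0.022,"dy":0.014,"dz":0.001,"ax":0,"ay":0,"az":0.025,"gripper":1},{"dx":0.029,"dy":0.017,"dz":0.001,"ax":0,"ay":0,"az":0.033,"gripper":1},{"dx":0.036,"dy":0.02,"dz":0.001,"ax":0,"ay":0,"az":0.045,"gripper":1},{"dx":0.042,"dy":0.022,"dz":0.001,"ax":0,"ay":0,"az":0.055,"gripper":1},{"dx":0.049,"dy":0.023,"dz":0.001,"ax":0,"ay":0,"az":0.066,"gripper":1},{"dx":0.049,"dy":0.023,"dz":0.001,"ax":0,"ay":0,"az":0.066,"gripper":1}]'
python3 - <<'E'
from h import *
s=read_state();R=np.array(s['tool_rot']);P=np.array(s['position'])
go(P,226.4)
print('eye',P-R[:,0]*.1)
ax=np.array([.5965,.0764]);th=np.radians(16.4)
for q in (.4,.6,.8,1.0,1.2,1.4,1.57):
  f=th+np.pi/2+q; post=ax+.1*np.array([np.cos(f),np.sin(f)]); tang=np.array([-np.sin(f),np.cos(f)])
  b=th+np.radians(30)-q/1.57*np.radians(15)
  e=post+.011*tang; g=e-.1*np.array([np.cos(b),np.sin(b)])
  d=R.T@(np.array([*g,.0725])-P); print(q,np.round(d,3),'az',round((q-.4)/1.57*.26,3))
b=get_image('side')['color'];cv2.imwrite('pics/c6.png',cv2.resize(b[230:380,130:330],(800,600),interpolation=cv2.INTER_CUBIC)[:,:,::-1])
E
```

```text
time_s: 7.88
position: [0.4511, 0.0792, 0.0746]
tool_rot: [[-0.741, -0.671, 0.0], [-0.671, 0.741, 0.0], [-0.0, 0.0, -1.0]]
ft_force: [0.6, 2.1, -3.0]
grip_width: 0.201
t 7.88 P [0.4511 0.0792 0.0746] yaw -137.85 d [0. 0. 0.] a [-0.     0.    -0.074] w 0.201 F [ 0.63  2.13 -2.96] j6 -136.4
eye [0.52521118 0.14628941 0.07466162]
0.4 [0.    0.    0.002] az 0.0
0.6 [0.02  0.    0.002] az 0.033
0.8 [ 0.039 -0.004  0.002] az 0.066
1.0 [ 0.055 -0.011  0.002] az 0.099
1.2 [ 0.07  -0.021  0.002] az 0.132
1.4 [ 0.081 -0.035  0.002] az 0.166
1.57 [ 0.087 -0.047  0.002] az 0.194
```

View pics/c6.png

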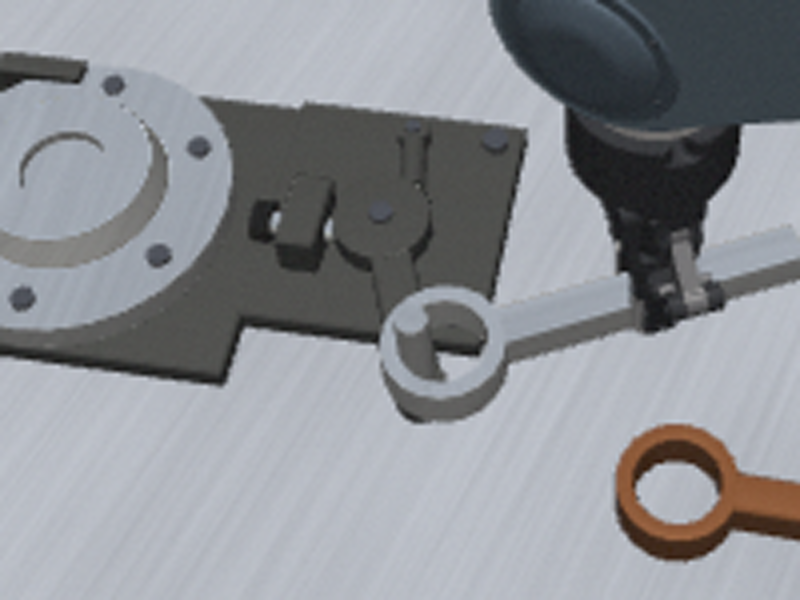

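The post, top at crop (410,322), is inside the eye and the lever is following, at roughly 0.4 rad. I'll continue through the dead point.

```bash
python3 -m creep '[{"dx":0.008,"dy":0,"dz":0.001,"ax":0,"ay":0,"az":0.013,"gripper":1},{"dx":0.016,"dy":0,"dz":0.001,"ax":0,"ay":0,"az":0.027,"gripper":1},{"dx":0.024,"dy":-0.001,"dz":0.001,"ax":0,"ay":0,"az":0.04,"gripper":1},{"dx":0.032,"dy":-0.002,"dz":0.001,"ax":0,"ay":0,"az":0.053,"gripper":1},{"dx":0.039,"dy":-0.004,"dz":0.001,"ax":0,"ay":0,"az":0.066,"gripper":1},{"dx":0.045,"dy":-0.006,"dz":0.001,"ax":0,"ay":0,"az":0.077,"gripper":1},{"dx":0.05,"dy":-0.008,"dz":0.001,"ax":0,"ay":0,"az":0.088,"gripper":1},{"dx":0.055,"dy":-0.011,"dz":0.001,"ax":0,"ay":0,"az":0.099,"gripper":1}]'
python3 -c "
from h import *
s=read_state();go(s['position'],226.4)"
python3 -m creep '[{"dx":0.006,"dy":-0.005,"dz":0,"ax":0,"ay":0,"az":0.012,"gripper":1},{"dx":0.012,"dy":-0.011,"dz":0,"ax":0,"ay":0,"az":0.024,"gripper":1},{"dx":0.017,"dy":-0.017,"dz":0,"ax":0,"ay":0,"az":0.036,"gripper":1},{"dx":0.021,"dy":-0.022,"dz":0,"ax":0,"ay":0,"az":0.05,"gripper":1},{"dx":0.023,"dy":-0.027,"dz":0,"ax":0,"ay":0,"az":0.06,"gripper":1},{"dx":0.023,"dy":-0.027,"dz":0,"ax":0,"ay":0,"az":0.06,"gripper":1},{"dx":0.023,"dy":-0.027,"dz":0,"ax":0,"ay":0,"az":0.06,"gripper":1}]'
python3 - <<'E'
from h import *
s=read_state();R=np.array(s['tool_rot']);P=np.array(s['position'])
go(P,226.4)
print('eye',P-R[:,0]*.1)
ax=np.array([.5965,.0764]);th=np.radians(16.4)
for q in (1.2,1.4,1.57):
  f=th+np.pi/2+q; print(q,ax+.1*np.array([np.cos(f),np.sin(f)]))
b=get_image('side')['color'];cv2.imwrite('pics/c7.png',cv2.resize(b[200:350,150:350],(800,600),interpolation=cv2.INTER_CUBIC)[:,:,::-1])
E
```

```text
time_s: 8.6
position: [0.4182, 0.0336, 0.0731]
tool_rot: [[-0.805, -0.594, -0.001], [-0.594, 0.805, -0.0], [0.001, 0.0, -1.0]]
ft_force: [-0.2, 1.5, -3.9]
grip_width: 0.201
t 8.6 P [0.4182 0.0336 0.0731] yaw -143.57 d [0. 0. 0.] a [ 0.001 -0.001 -0.174] w 0.201 F [-0.2   1.49 -3.9 ] j6 -137.4
time_s: 9.18
position: [0.4167, -0.0014, 0.0734]
tool_rot: [[-0.838, -0.545, 0.0], [-0.545, 0.838, 0.0], [-0.0, -0.0, -1.0]]
ft_force: [-0.2, -0.6, -3.8]
grip_width: 0.201
t 9.18 P [ 0.4167 -0.0014  0.0734] yaw -146.97 d [0. 0. 0.] a [-0.     0.    -0.233] w 0.201 F [-0.18 -0.58 -3.85] j6 -138.9
eye [0.50052906 0.05307319 0.07339313]
1.2 [0.49685733 0.08484616]
1.4 [0.49716555 0.06488185]
1.57 [0.50054615 0.04824226]
```

View pics/c7.png

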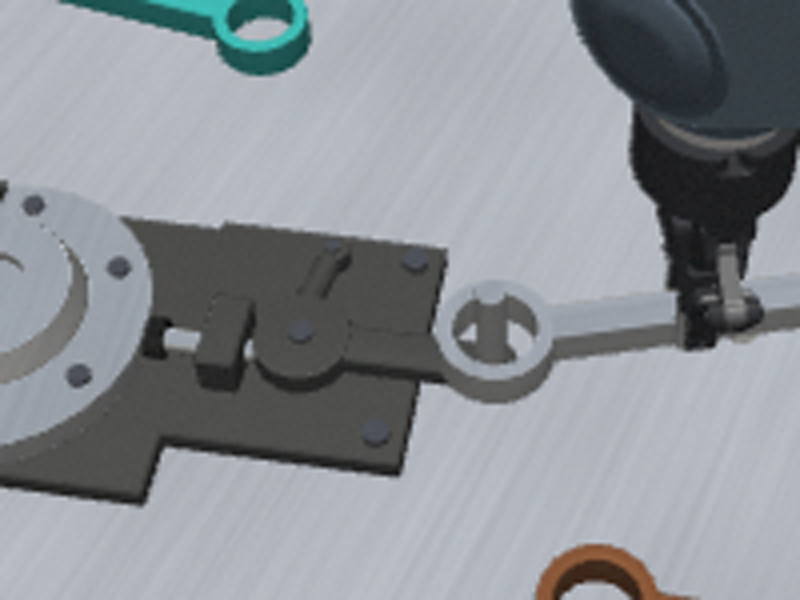

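The lever lies fully closed, with the post inside the eye at about crop (490,325). I'll lift the bar off straight up.

```bash
python3 -m creep '[{"dx":0,"dy":0.002,"dz":-0.01,"ax":0,"ay":0,"az":0,"gripper":1},{"dx":0,"dy":0.002,"dz":-0.025,"ax":0,"ay":0,"az":0,"gripper":1},{"dx":0,"dy":0.002,"dz":-0.04,"ax":0,"ay":0,"az":0,"gripper":1},{"dx":0,"dy":0.002,"dz":-0.055,"ax":0,"ay":0,"az":0,"gripper":1},{"dx":0,"dy":0.002,"dz":-0.07,"ax":0,"ay":0,"az":0,"gripper":1},{"dx":0,"dy":0.002,"dz":-0.085,"ax":0,"ay":0,"az":0,"gripper":1},{"dx":0,"dy":0.002,"dz":-0.09,"ax":0,"ay":0,"az":0,"gripper":1},{"dx":0,"dy":0.002,"dz":-0.09,"ax":0,"ay":0,"az":0,"gripper":1}]'
python3 - <<'E'
from h import *
go([.597,-.225,.165],86.7)
b=get_image('side')['color'];cv2.imwrite('pics/c8.png',cv2.resize(b[200:350,150:350],(600,450),interpolation=cv2.INTER_CUBIC)[:,:,::-1])
E
```

```text
time_s: 9.9
position: [0.4164, 0.0006, 0.1652]
tool_rot: [[-0.838, -0.546, 0.004], [-0.546, 0.838, -0.001], [-0.003, -0.003, -1.0]]
ft_force: [0.5, 0.1, -3.3]
grip_width: 0.203
t 9.9 P [0.4164 0.0006 0.1652] yaw -146.89 d [-0.028  -0.2877  0.0011] a [1.000e-03 5.000e-03 2.206e+00] w 0.203 F [ 0.55  0.12 -3.27] j6 -138.7
```

View pics/c8.png

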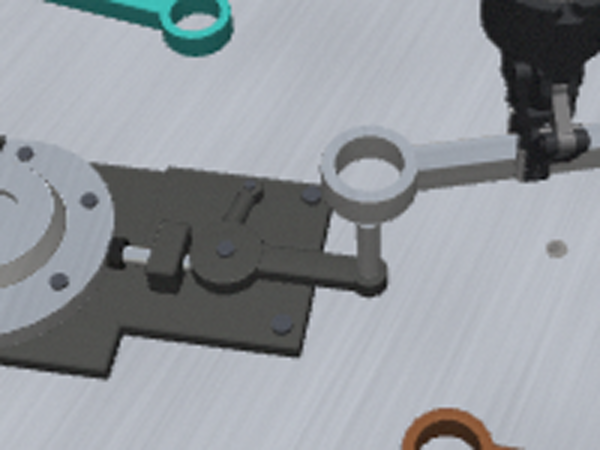

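The bar is clear of the post and the lever stays closed. I'll carry the bar back to the open bench where it first lay.

```bash
python3 -m creep '[{"dx":-0.001,"dy":-0.01,"dz":0,"ax":0,"ay":0,"az":0.08,"gripper":1},{"dx":-0.003,"dy":-0.03,"dz":0,"ax":0,"ay":0,"az":0.2,"gripper":1},{"dx":-0.005,"dy":-0.05,"dz":0,"ax":0,"ay":0,"az":0.32,"gripper":1},{"dx":-0.007,"dy":-0.07,"dz":0,"ax":0,"ay":0,"az":0.44,"gripper":1},{"dx":-0.009,"dy":-0.09,"dz":0,"ax":0,"ay":0,"az":0.56,"gripper":1},{"dx":-0.011,"dy":-0.11,"dz":0,"ax":0,"ay":0,"az":0.68,"gripper":1},{"dx":-0.013,"dy":-0.13,"dz":0,"ax":0,"ay":0,"az":0.8,"gripper":1},{"dx":-0.015,"dy":-0.15,"dz":0,"ax":0,"ay":0,"az":0.92,"gripper":1}]'
python3 -c "
from h import *
go([.597,-.225,.165],86.7)"
```

```text
time_s: 10.62
position: [0.5094, -0.1171, 0.1614]
tool_rot: [[-0.94, 0.342, -0.003], [0.342, 0.94, 0.002], [0.003, 0.001, -1.0]]
ft_force: [-1.2, 0.4, -2.5]
grip_width: 0.205
t 10.62 P [ 0.5094 -0.1171  0.1614] yaw 160.02 d [-0.1192 -0.0714 -0.004 ] a [-0.002 -0.003  1.28 ] w 0.205 F [-1.17  0.36 -2.49] j6 -95.4
```

```bash
python3 -m creep '[{"dx":-0.015,"dy":-0.009,"dz":0,"ax":0,"ay":0,"az":0.12,"gripper":1},{"dx":-0.03,"dy":-0.018,"dz":0,"ax":0,"ay":0,"az":0.24,"gripper":1},{"dx":-0.045,"dy":-0.027,"dz":0,"ax":0,"ay":0,"az":0.36,"gripper":1},{"dx":-0.06,"dy":-0.036,"dz":0,"ax":0,"ay":0,"az":0.48,"gripper":1},{"dx":-0.075,"dy":-0.045,"dz":0,"ax":0,"ay":0,"az":0.6,"gripper":1},{"dx":-0.09,"dy":-0.054,"dz":0,"ax":0,"ay":0,"az":0.72,"gripper":1},{"dx":-0.105,"dy":-0.063,"dz":0,"ax":0,"ay":0,"az":0.84,"gripper":1},{"dx":-0.115,"dy":-0.07,"dz":0,"ax":0,"ay":0,"az":0.95,"gripper":1}]'
python3 -c "
from h import *
go([.597,-.225,.165],86.7)"
```

```text
time_s: 11.28
position: [0.5946, -0.2219, 0.1612]
tool_rot: [[-0.269, 0.963, -0.002], [0.963, 0.269, 0.002], [0.002, -0.002, -1.0]]
ft_force: [0.4, -0.3, -3.6]
grip_width: 0.199
t 11.28 P [ 0.5946 -0.2219  0.1612] yaw 105.58 d [-0.0036  0.0015 -0.0038] a [-0.002 -0.002  0.329] w 0.199 F [ 0.37 -0.26 -3.58] j6 -46.3
```

```bash
python3 -m creep '[{"dx":0,"dy":0,"dz":0.01,"ax":0,"ay":0,"az":0.1,"gripper":1},{"dx":-0.003,"dy":0.001,"dz":0.03,"ax":0,"ay":0,"az":0.2,"gripper":1},{"dx":-0.003,"dy":0.001,"dz":0.055,"ax":0,"ay":0,"az":0.3,"gripper":1},{"dx":-0.003,"dy":0.001,"dz":0.08,"ax":0,"ay":0,"az":0.33,"gripper":1},{"dx":-0.003,"dy":0.001,"dz":0.105,"ax":0,"ay":0,"az":0.33,"gripper":1},{"dx":-0.003,"dy":0.001,"dz":0.12,"ax":0,"ay":0,"az":0.33,"gripper":1},{"dx":-0.003,"dy":0.001,"dz":0.125,"ax":0,"ay":0,"az":0.33,"gripper":1},{"dx":-0.003,"dy":0.001,"dz":0.125,"ax":0,"ay":0,"az":0.33,"gripper":1}]'
python3 - <<'E'
from h import *
go([.597,-.225,.017],86.7)
b=get_image('side')['color'];cv2.imwrite('pics/c9.png',cv2.resize(b[120:270,200:400],(600,450),interpolation=cv2.INTER_CUBIC)[:,:,::-1])
E
```

```text
time_s: 11.95
position: [0.595, -0.2232, 0.0359]
tool_rot: [[0.052, 0.999, -0.004], [0.999, -0.052, 0.002], [0.002, -0.004, -1.0]]
ft_force: [1.0, -0.2, -3.6]
grip_width: 0.203
t 11.95 P [ 0.595  -0.2232  0.0359] yaw 87.02 d [-0.0017  0.0021  0.0189] a [-0.004 -0.002  0.006] w 0.203 F [ 1.05 -0.16 -3.57] j6 -27.8
```

View pics/c9.png

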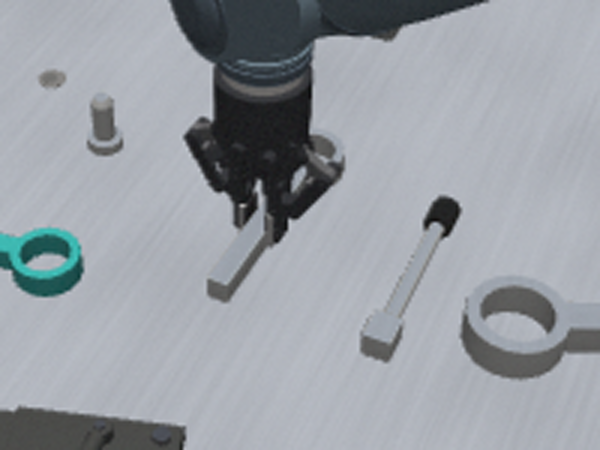

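The bar hangs level about 20 mm above clear bench, away from the tapper and the pin. I'll lower it gently.

```bash
python3 -m creep '[{"dx":0,"dy":0,"dz":0.005,"ax":0,"ay":0,"az":0,"gripper":1},{"dx":0,"dy":0,"dz":0.01,"ax":0,"ay":0,"az":0,"gripper":1},{"dx":0,"dy":0,"dz":0.014,"ax":0,"ay":0,"az":0,"gripper":1},{"dx":0,"dy":0,"dz":0.017,"ax":0,"ay":0,"az":0,"gripper":1},{"dx":0,"dy":0,"dz":0.019,"ax":0,"ay":0,"az":0,"gripper":1},{"dx":0,"dy":0,"dz":0.02,"ax":0,"ay":0,"az":0,"gripper":1},{"dx":0,"dy":0,"dz":0.02,"ax":0,"ay":0,"az":0,"gripper":1},{"dx":0,"dy":0,"dz":0.02,"ax":0,"ay":0,"az":0,"gripper":1}]'
```

```text
time_s: 12.67
position: [0.5964, -0.2242, 0.0184]
tool_rot: [[0.052, 0.999, 0.0], [0.999, -0.052, -0.0], [-0.0, 0.0, -1.0]]
ft_force: [0.4, 0.4, -3.2]
grip_width: 0.202
```

```bash
python3 -m creep '[{"dx":0,"dy":0,"dz":0.001,"ax":0,"ay":0,"az":0,"gripper":1},{"dx":0,"dy":0,"dz":0.002,"ax":0,"ay":0,"az":0,"gripper":1},{"dx":0,"dy":0,"dz":0.003,"ax":0,"ay":0,"az":0,"gripper":1},{"dx":0,"dy":0,"dz":0.003,"ax":0,"ay":0,"az":0,"gripper":1},{"dx":0,"dy":0,"dz":0.003,"ax":0,"ay":0,"az":0,"gripper":1}]'
python3 -m creep '[{"dx":0,"dy":0,"dz":0,"ax":0,"ay":0,"az":0,"gripper":0.7},{"dx":0,"dy":0,"dz":0,"ax":0,"ay":0,"az":0,"gripper":0.6},{"dx":0,"dy":0,"dz":0,"ax":0,"ay":0,"az":0,"gripper":0.4},{"dx":0,"dy":0,"dz":0,"ax":0,"ay":0,"az":0,"gripper":0.2},{"dx":0,"dy":0,"dz":0,"ax":0,"ay":0,"az":0,"gripper":0.0},{"dx":0,"dy":0,"dz":0,"ax":0,"ay":0,"az":0,"gripper":0.0},{"dx":0,"dy":0,"dz":0,"ax":0,"ay":0,"az":0,"gripper":0.0},{"dx":0,"dy":0,"dz":0,"ax":0,"ay":0,"az":0,"gripper":0.0}]'
```

```text
time_s: 13.08
position: [0.5966, -0.2242, 0.0156]
tool_rot: [[0.052, 0.999, 0.0], [0.999, -0.052, -0.0], [-0.0, 0.0, -1.0]]
ft_force: [-0.1, 0.7, -1.6]
grip_width: 0.199
time_s: 13.75
position: [0.5964, -0.2241, 0.0153]
tool_rot: [[0.052, 0.999, 0.0], [0.999, -0.052, -0.0], [-0.0, 0.0, -1.0]]
ft_force: [-0.0, -0.1, 0.2]
grip_width: 1.002
```

```bash
python3 -m creep '[{"dx":0,"dy":0,"dz":-0.01,"ax":0,"ay":0,"az":0,"gripper":0},{"dx":0,"dy":0,"dz":-0.03,"ax":0,"ay":0,"az":0,"gripper":0},{"dx":0,"dy":0,"dz":-0.06,"ax":0,"ay":0,"az":0,"gripper":0},{"dx":0,"dy":0,"dz":-0.09,"ax":0,"ay":0,"az":0,"gripper":0},{"dx":0,"dy":0,"dz":-0.12,"ax":0,"ay":0,"az":0,"gripper":0},{"dx":0,"dy":0,"dz":-0.15,"ax":0,"ay":0,"az":0,"gripper":0},{"dx":0,"dy":0,"dz":-0.17,"ax":0,"ay":0,"az":0,"gripper":0},{"dx":0,"dy":0,"dz":-0.17,"ax":0,"ay":0,"az":0,"gripper":0}]'
python3 - <<'E'
from h import *
snap('side','s10')
E
```

```text
time_s: 14.42
position: [0.5992, -0.2256, 0.1925]
tool_rot: [[0.052, 0.999, 0.01], [0.999, -0.052, -0.006], [-0.005, 0.01, -1.0]]
ft_force: [0.4, -0.7, 1.2]
grip_width: 1.004
```

View pics/s10.png

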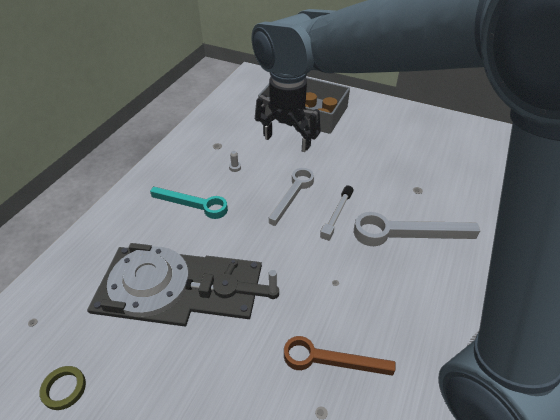

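The bar lies flat on the bench (eye at (303,178)), the lever is closed (post at (272,280)), and the other parts are where they were.

```bash
python3 -c "
from workcell import *
print(job_done())"
```

```text
the job is handed in; nothing more can be done
None
```

The clamp lever is closed and the job is handed in. `job_done()` gives no verdict, so the result rests on my own checks.

- **Drive:** I gripped the small bare-steel bar and slipped its eye over the post. I swung the lever past its dead point with the bar's underside about 58 mm above the bench. About 2 N showed at the wrist on the way up, and the next picture showed the lever fully closed with the post in the eye.
- **Bar:** I lifted it straight off, carried it back to the open bench where it first lay, lowered it until the bench was taking its weight, then let go.
- **Last checks:** The final picture, at about 14.4 s of the 58 s limit, shows the lever still closed after the bar came off. It also shows the bar flat and well clear of the fixture, with the other parts where they were by eye. I saw no gripper contact with the fixture.
- **Disagreements:** The top and side views put the post about 5 mm apart, which was within the eye's 13 mm clearance. I judged the lever angle from pictures and did not measure it. One early move was refused for missing keys, before the arm had moved.

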